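Turn round the backwards battery packs, locate the carrier and select the test

TASK

Some of the battery packs standing in the carrier are in back to front: pull each of those out, turn it end for end and push it fully back down into a slot, upright, so that every pack's stepped contact end is at the end of its slot that has the brass strips, the end nearer the station's stop. Push the carrier squarely home on the station so that it touches both dowels and the end stop; only when all that is right, turn the tester's selector knob to the test position marked by the long white bar. Leave the solder spool, cutters and screwdriver where they are.

Things in the scene. Friction and masses are not known exactly. Their poses are not given: they have to be found in the camera images.
- station: Fixed locating station. Origin, on the bench: where the carrier's origin lies when home, axes alike. Two steel dowels (12 mm dia., 30 tall) at x = 62, y = -55 and 25 mm: the carrier's +x long side touches both when home. End stop block 40 x 16 x 30 mm tall, its face at y = 89 mm, x = 0: the carrier's +y end touches it. Strips 6 mm tall lie under dowels and stop, outside the home outline.
- carrier: Loose dark plastic tray, 112 (x) x 178 (y) x 30 mm tall, 0.35 kg empty, sides upright. Origin: centre of underside. Starts 2 to 6 cm short of dowels (towards -x) and stop (-y), turned up to 0.2 rad. Four open-topped slots 22 (x) x 69 (y) x 22 mm deep, 3 mm chamfered mouths, floors 8 mm up. Two small brass strips lie on the chamfer at each slot's +y end, the end nearer the stop.
- slot_1 (a point): Centre of the floor of one slot of the carrier, at x = -26, y = -41, z = 8 mm in the carrier's frame; turns with the carrier.
- slot_2 (a point): Centre of the floor of one slot of the carrier, at x = -26, y = 41, z = 8 mm in the carrier's frame; turns with the carrier.
- slot_3 (a point): Centre of the floor of one slot of the carrier, at x = 26, y = -41, z = 8 mm in the carrier's frame; turns with the carrier.
- slot_4 (a point): Centre of the floor of one slot of the carrier, at x = 26, y = 41, z = 8 mm in the carrier's frame; turns with the carrier.
- pack_a: Battery pack (None from the start if absent) standing in a slot, long side along it: grey with white label, 18 thick (x), 64 long (y), 54 mm tall (z), about 0.1 kg. Origin: centre of underside. In a slot its top is 62 mm above the bench, 32 above the walls. Contact end is +y: the last 16 mm there are stepped down to 40 mm tall with two brass contacts. Fits a slot either way round.
- pack_a_contacts (a point): Point in the middle of the end face at that pack's contact end: 32 mm from its centre along its own +y, 20 mm above its underside.
- pack_b: Battery pack (None from the start if absent) standing in a slot, long side along it: grey with white label, 18 thick (x), 64 long (y), 54 mm tall (z), about 0.1 kg. Origin: centre of underside. In a slot its top is 62 mm above the bench, 32 above the walls. Contact end is +y: the last 16 mm there are stepped down to 40 mm tall with two brass contacts. Fits a slot either way round.
- pack_b_contacts (a point): Point in the middle of the end face at that pack's contact end: 32 mm from its centre along its own +y, 20 mm above its underside.
- pack_c: Battery pack (None from the start if absent) standing in a slot, long side along it: grey with white label, 18 thick (x), 64 long (y), 54 mm tall (z), about 0.1 kg. Origin: centre of underside. In a slot its top is 62 mm above the bench, 32 above the walls. Contact end is +y: the last 16 mm there are stepped down to 40 mm tall with two brass contacts. Fits a slot either way round.
- pack_c_contacts (a point): Point in the middle of the end face at that pack's contact end: 32 mm from its centre along its own +y, 20 mm above its underside.
- pack_d: Battery pack (None from the start if absent) standing in a slot, long side along it: grey with white label, 18 thick (x), 64 long (y), 54 mm tall (z), about 0.1 kg. Origin: centre of underside. In a slot its top is 62 mm above the bench, 32 above the walls. Contact end is +y: the last 16 mm there are stepped down to 40 mm tall with two brass contacts. Fits a slot either way round.
- pack_d_contacts (a point): Point in the middle of the end face at that pack's contact end: 32 mm from its centre along its own +y, 20 mm above its underside.
- tester: Battery tester, a fixed dark instrument 150 mm (x) by 160 mm (y) by 60 mm tall, with a pale blue-green band round its foot and a display on its top. Origin at the centre of its underside. The selector knob stands on its top, its axis at x = -20, y = 0 mm in the tester's frame.
- selector (a joint): Detented knob: black disc, 48 mm dia., with bar grip 44 long, 14 thick, 70 to 100 mm above the bench; a white line on the bar points to the setting. Rad, growing clockwise from above. Clicks at 0, 0.5, 1, 1.5, 2; at 0 the line points to the tester's -x, bar along its x. Test position 1.5: white bar 18 mm long on the panel; the other settings have dots. About 0.1 N m turns it.
- selector_grip (a point): On the selector's axis, 90 mm above the bench, 10 mm below the top of its bar grip: the height to grip.
- spool: Bystander: upright bare metal solder spool, 52 mm diameter, 42 mm tall; origin at the centre of its underside.
- cutters: Bystander: side cutters lying flat with black handles, about 120 mm long, 12 mm tall; origin under the middle.
- driver: Bystander: screwdriver lying flat, black handle, 160 mm long, 26 mm thick; origin under the middle.
Things that resemble listed ones, but are neither listed nor needed, are in the scene too. Leave any brown look-alike of the carrier alone.

How it is judged:
On the way, in this order (a step that is already met when the one before it is completed fails the run):
1. every pack is seated in a slot with its contact end towards the stop, and the carrier is home against both dowels and the stop (z of pack_a in the frame of carrier between 0.005 and 0.0115 m and angle between each of pack_a, pack_b, pack_c, pack_d's own z axis and vertical below 0.12 rad and (y of pack_a_contacts in the frame of carrier between 0.065 and 0.08 m or y of pack_a_contacts in the frame of carrier between -0.017 and -0.002 m) and z of pack_b in the frame of carrier between 0.005 and 0.0115 m and (y of pack_b_contacts in the frame of carrier between 0.065 and 0.08 m or y of pack_b_contacts in the frame of carrier between -0.017 and -0.002 m) and z of pack_c in the frame of carrier between 0.005 and 0.0115 m and (y of pack_c_contacts in the frame of carrier between 0.065 and 0.08 m or y of pack_c_contacts in the frame of carrier between -0.017 and -0.002 m) and z of pack_d in the frame of carrier between 0.005 and 0.0115 m and (y of pack_d_contacts in the frame of carrier between 0.065 and 0.08 m or y of pack_d_contacts in the frame of carrier between -0.017 and -0.002 m) and horizontal distance between carrier and station below 0.003 m and angle between the x axis of carrier and the x axis of station, either way round below 0.02 rad and angle between carrier's own z axis and vertical below 0.03 rad), for 0.3 s.
2. after that the selector is turned to the test position (value of joint selector between 1.35 and 1.65 rad), for 0.3 s.
At the end, for the whole second after the job is handed in: Every pack present is seated upright in a slot (within 3.5 mm of its floor, 0.12 rad of vertical), contact end at the brass strips; the carrier is within 3 mm and 0.02 rad of home on dowels and stop; the selector is within 0.15 rad of the test position; all at rest (all of step 1 and all of step 2 and linear speed of each of carrier, pack_a, pack_b, pack_c, pack_d below 0.02 m/s); the robot touches nothing.
It fails at once if the spool, cutters or screwdriver is moved more than 25 mm (distance of any of spool, cutters, driver from where it was at the start of the episode above 0.025 m).
It fails at once if the carrier is tipped up (angle between carrier's own z axis and vertical above 0.35 rad).
Of pack_a, pack_b, pack_c, pack_d only 3 to 4 are there at a start; the rules pass over those that are not, and their reading is None.
At some moment in a run one of carrier may be knocked a few centimetres aside while the robot is not near it.
It also fails if it takes over 210 s, if anything falls off the work surface, if the arm or the gripper's body presses on something with over 40 N, if the wrist force passes 120 N, or if a joint passes its speed limit or range.

ROBOT

A 6-joint arm with a two-finger parallel gripper is mounted at the origin on the work surface. World frame = base frame: x ahead of the robot, y to its left, z up, the work surface at z = 0. Lengths are in m, angles in rad, forces in N, time in s.
With the tool pointing down it reaches from about 0.225 to 0.875 m from the base axis. Payload 3.4 kg.
Tool frame: the origin (TCP) lies between the finger pads; the fingertips stand 22 mm ahead of it and the grasp point (between the pads) lies 3 mm ahead of it (manip.finger_overhang is the distance from the TCP to the fingertips, in m); z points along the fingers, y is the line along which they close (so a half turn about z gives the same grasp; the last joint's range is limited). The gripper opens to 85 mm and grips with 20 to 120 N. Pads are 22 mm wide; open, the fingers measure 114 mm over their backs; the gripper's body (76 mm by 85 mm) begins 54 mm behind the grasp point. The pads swing forward as they close: fully open they stand 13 mm farther back than shut.
Start: joints at [-1.384, 0.276, 1.505, -0, 1.361, -0.121], TCP at [0.174, -0.548, 0.253] pointing down, gripper open.
Joint ranges: [-2.89, 2.89], [-0.75, 2.08], [0.22, 2.7], [-1.18, 4.32], [0.11, 2.71], [-2.7, 2.7]. Speed limits (rad/s): [2.57, 2.57, 3.14, 3.14, 3.14, 3.14].

INTERFACE

Orientations are given as a unit quaternion [w, x, y, z].
In Python, from rig import get_state, eyes, order, manip gives the robot as it stands.
- The arm moves only by the tool drive_tool, never from a script. Its argument "rows" is a list of rows, each a list of 4 numbers: the shift along the tool's x, y, z in units of 25 mm (1.0 is 25 mm), then the turn about the tool's z in units of 6 degrees (1.0 is 6 degrees). A call has exactly 8 rows; each row is the pose to reach, as a shift and turn from the pose commanded when the call began, along the tool's axes at that moment; what a row does not reach only later rows make up. A row lasts 1/12 s, in which the tool goes at most 41.7 mm and 7.16 degrees, less where a joint would pass 70% of its speed; a pose out of reach is approached as far as the arm can. A call with a gripper value outside its range is refused whole. "grip" is the finger opening in mm, from 0 to 85.4, set as the call begins (left out, the last holds). The fingers move at their own pace and stop on an object; "newtons" is the grip in N (left out, the last holds). Time passes only in rows, so rows that repeat a pose let the fingers close, or fill a call up. It gives the time, the measured TCP pose, the force, the opening and the grip force at its end, in the units of the state.
- get_state(): the state, without advancing time (a new reading comes with each control period).
- eyes.get_image(name): name is "scene" or "top" or "wrist"; returns (picture, depth): 480x640x3 uint8, red, green, blue; 480x640 float32, m along the optical axis (not along the pixel's ray), 0 where there is no reading.
- eyes.camera_info(name): a dict with "fx", "fy", "cx", "cy" (pixels), "R" (3x3) and "t" (3): a world point X has camera coordinates R X + t. Camera axes: x right, y down, z forward; pixel columns grow to the right and rows downward; lengths in m; the calibration is good to about 2 mm. A picture is of the moment at which its call begins: read the wrist's pose just before it. camera_info takes no time and is no camera call; for the wrist camera it gives the pose at the moment of the call.
- order.sign_off(): hands the job in; it is judged then, once.
The state is a dict: "clock": time; "qpos": joint angles; "qd": joint speeds; "effort": joint torques, N m; "position": TCP position; "ee_rot": TCP orientation; "contact_force": force on the tool from outside, world axes, zero at the start; "moment": the same for the moment, N m; "width": finger opening in m; "gripper_force": force on a finger pad.
Only numpy, scipy, OpenCV 4.12 (cv2) and the standard library are available. Lean on these libraries where they do the work, as an engineer would, in place of code of your own. Each camera call takes 0.05 s, during which the arm holds its last target. There are 200 camera calls.

## Working session

There is one attempt and no reset: what is moved stays moved. The work goes in short steps, Python scripts to look and compute and a tool call to move; the robot and the scene stay as the last step left them, time stands still between calls to the robot, and variables do not carry over. Pictures are saved under pics/ and viewed, at most 14 in all, crops included, and the job is handed in when it is done.

Besides the shell and the picture viewer there is one more tool, called after ">>>" as name(argument=value, ...) on one line, values as JSON. drive_tool: Moves the arm, as the interface text tells. Its arguments: {"type":"object","properties":{"rows":{"type":"array","items":{"type":"array","items":{"type":"number"}}},"grip":{"type":"number"},"newtons":{"type":"number"}},"required":["rows"]}

```bash
mkdir -p pics; ls; cat > h.py <<'E'
import numpy as np, cv2
from rig import get_state, eyes, order, manip
def shot(n,f=None):
    c=eyes.camera_info(n); im,d=eyes.get_image(n)
    if f: cv2.imwrite('pics/'+f,im[:,:,::-1])
    return im,d,c
def ray(c,u,v,z):
    R=np.array(c['R']);t=np.array(c['t']);o=-R.T@t
    d=R.T@np.array([(u-c['cx'])/c['fx'],(v-c['cy'])/c['fy'],1.])
    return o+d*(z-o[2])/d[2]
def proj(c,X):
    p=np.array(c['R'])@np.array(X)+np.array(c['t'])
    return c['fx']*p[0]/p[2]+c['cx'],c['fy']*p[1]/p[2]+c['cy']
def cloud(c,d):
    v,u=np.mgrid[:480,:640]
    P=np.stack([(u-c['cx'])/c['fx']*d,(v-c['cy'])/c['fy']*d,d],-1)
    return (P-np.array(c['t']))@np.array(c['R'])
E
python3 - <<'E'
from h import *
s=get_state();print(s['clock'],s['position'],s['ee_rot'],s['width'],manip.finger_overhang)
for n in('top','scene'):
    im,d,c=shot(n,n+'0.png');np.savez('/tmp/%s0.npz'%n,im=im,d=d); print(n,-np.array(c['R']).T@c['t'],c['fx'])
E
```

```text
pics
0.0 [ 0.17411102 -0.54748242  0.25244969] [-9.11442886e-04  9.88180301e-01  1.53293381e-01 -2.82205288e-05] 0.08542029404735745 0.022
top [0.43741749 0.00831253 1.48700947] 605.4977819134422
scene [ 0.99070455 -0.16893443  0.84249454] 449.35793488316693
```

View pics/top0.png

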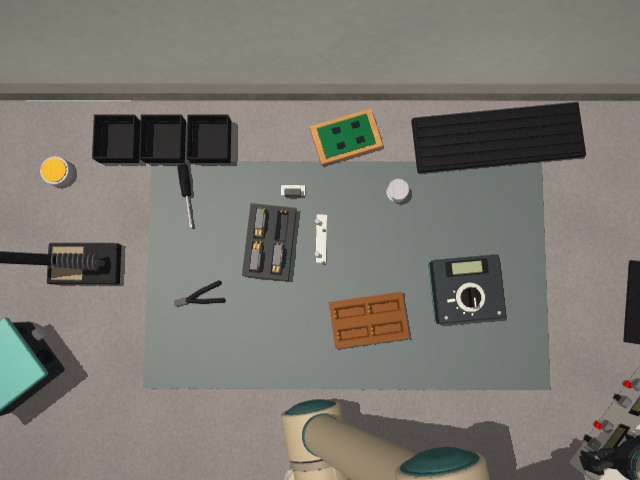

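View pics/scene0.png

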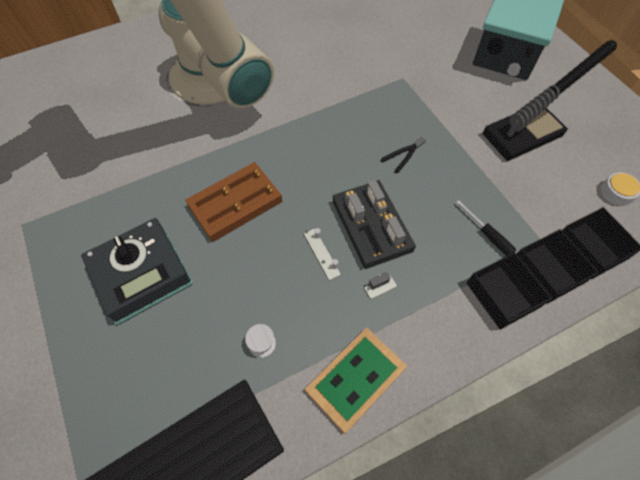

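The scene, top view: the carrier is the dark tray at (270,242) (the brown one at (370,320) is a decoy). Station dowels are on the strip at (321,238) and the stop is at (292,190). There are three packs, at (260,220), (256,256) and (278,257), and the slot at (281,222) is empty. The tester is at (468,290), with the knob at (470,297). Black items that could be mistaken for the carrier are the bins at (165,138) and the rack at (500,135). I'll check the choice in a close crop.

```bash
python3 - <<'E'
from h import *
a=np.load('/tmp/top0.npz')['im'];
c1=cv2.resize(a[175:295,230:340],None,fx=4.5,fy=4.5,interpolation=cv2.INTER_CUBIC)
c2=cv2.resize(a[245:335,420:515],None,fx=2.6,fy=2.6,interpolation=cv2.INTER_CUBIC)
o=np.zeros((540,760,3),np.uint8);o[:c1.shape[0],:c1.shape[1]]=c1;o[:c2.shape[0],500:500+c2.shape[1]]=c2
cv2.imwrite('pics/crop1.png',o[:,:,::-1])
c=eyes.camera_info('top');d=np.load('/tmp/top0.npz')['d'];P=cloud(c,d)
# top rim of carrier, station pieces
hsv=cv2.cvtColor(a,cv2.COLOR_RGB2HSV)
for u,v in [(292,188),(321,238),(270,242),(260,220),(470,297),(398,190)]: print(u,v,P[v,u].round(3),a[v,u])
E
```

```text
292 188 [0.734 0.094 0.031] [172 168 155]
321 238 [0.614 0.023 0.004] [235 231 220]
270 242 [0.601 0.146 0.03 ] [80 76 75]
260 220 [0.65  0.167 0.065] [142 136 132]
470 297 [ 0.468 -0.321  0.087] [15 17 18]
398 190 [ 0.727 -0.164  0.044] [207 197 193]
```

View pics/crop1.png

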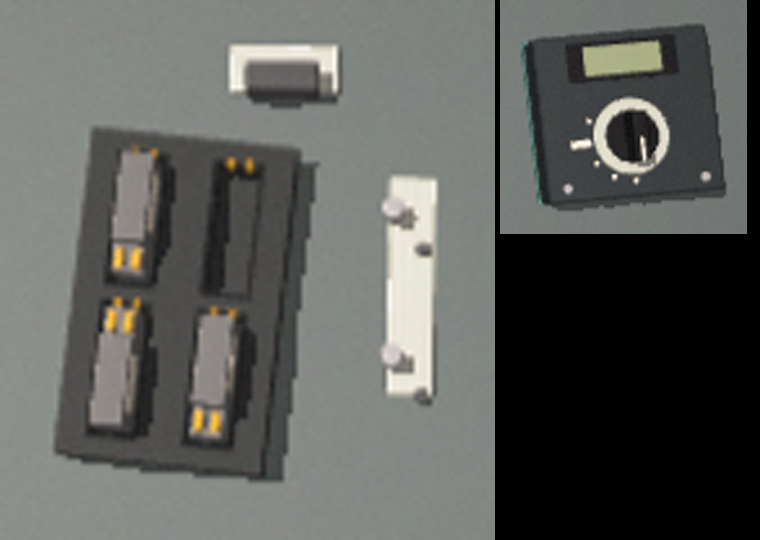

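The crop confirms the dark tray. Its brass strips are at the upper (stop) end of each slot. The packs in slot_2 (upper left) and slot_3 (lower right) have their contacts at the lower end, so they are reversed. slot_1 is correct and slot_4 is empty. The knob line points lower right, and the long white bar is on the left of the dial at about (580,145).

```bash
cat >> h.py <<'E'
from scipy.spatial.transform import Rotation as Ro
def tool():
    s=get_state();q=s['ee_rot'];return np.array(s['position']),Ro.from_quat([q[1],q[2],q[3],q[0]]).as_matrix()
def go(xyz,yaw=None):
    """units to drive; yaw=desired world direction angle of tool y axis (mod pi)"""
    p,R=tool();d=R.T@(np.array(xyz)-p)/.025
    a=0
    if yaw is not None:
        cur=np.arctan2(R[1,1],R[0,1]); e=(yaw-cur+np.pi/2)%np.pi-np.pi/2
        a=-np.degrees(e)/6   # tool z down
    print('drive',d.round(3),'turn',round(a,3),'q6',get_state()['qpos'][5].round(2),'curyaw',np.arctan2(R[1,1],R[0,1]).round(3))
def carrier(P,im):
    """rim pose: uses points at rim height"""
    m=((P[...,2]>.02)&(P[...,2]<.04)&(im.max(-1)<115)).astype(np.uint8)
    m=cv2.morphologyEx(m,cv2.MORPH_OPEN,np.ones((2,2)))
    n,l,st,ce=cv2.connectedComponentsWithStats(m)
    out=[]
    for i in range(1,n):
        if st[i,4]<60: continue
        q=P[l==i][:,:2].astype(np.float32); r=cv2.minAreaRect(q*1000); out.append((np.round(r[0],1),np.round(r[1],1),round(r[2],2),st[i,4]))
    return out
E
python3 - <<'E'
from h import *
z=np.load('/tmp/top0.npz');a,d=z['im'],z['d'];c=eyes.camera_info('top');P=cloud(c,d)
for r in carrier(P,a): print(r)
# white strips at 6mm
m=((a.min(-1)>190)&(P[...,2]<.02)).astype(np.uint8)
n,l,st,ce=cv2.connectedComponentsWithStats(m)
for i in range(1,n):
    if st[i,4]<30: continue
    v,u=np.where(l==i);q=np.array([ray(c,x,y,.006)[:2] for x,y in zip(u,v)],np.float32)
    r=cv2.minAreaRect(q*1000);print('strip',np.round(r[0],1),np.round(r[1],1),round(r[2],2),st[i,4])
f=lambda x,y,z:print(ray(c,230+x/4.5,175+y/4.5,z).round(4))
for p in [(393,207),(391,353)]: f(*p,.03)
for p in [(247,62),(319,62),(247,93),(319,93)]: f(*p,.03)
p,R=tool();w=eyes.camera_info('wrist');o=-np.array(w['R']).T@w['t'];print('wristcam in tool',R.T@(o-p),(R.T@np.array(w['R']).T).round(2),w['fx'])
E
```

```text
(array([910.8, 409.7]), array([87.3, 11.3]), 82.72, np.int32(77))
(array([676.8, -51.9]), array([112.5, 480.7]), 89.07, np.int32(751))
(array([ 904.5, -525.9]), array([87. , 21.4]), 86.15, np.int32(142))
(array([ 882.8, -326.8]), array([18.6, 37. ]), 6.1, np.int32(61))
(array([ 880.8, -546.7]), array([17.6, 48.5]), 4.47, np.int32(77))
(array([ 857.4, -323.8]), array([19.5, 53.7]), 9.62, np.int32(91))
(array([ 852.2, -524.7]), array([18.3, 64.3]), 6.8, np.int32(101))
(array([ 663.3, -205.4]), array([ 60.6, 618.9]), 41.0, np.int32(172))
(array([ 827. , -266.1]), array([19.6, 43.9]), 11.98, np.int32(92))
(array([ 635.8, -159.1]), array([ 30.3, 518.2]), 46.49, np.int32(88))
(array([754.8, 360.3]), array([77. , 20.6]), 7.27, np.int32(206))
(array([725.7,  91.1]), array([15.6, 37.2]), 1.92, np.int32(94))
(array([567.8, 101. ]), array([213.5, 238.4]), 83.56, np.int32(2318))
(array([524.2, 345.6]), array([687.5, 112.3]), 84.84, np.int32(1783))
(array([364.3, 685.7]), array([61. , 19.6]), 40.08, np.int32(79))
strip [735.1  93.9] [22.7 57.3] 0.09 102
strip [614.1  23.5] [ 24.3 114.7] 88.75 376
[0.6526 0.0314 0.03  ]
[0.5734 0.0322 0.03  ]
[0.7321 0.1111 0.03  ]
[0.7321 0.0719 0.03  ]
[0.715  0.1109 0.03  ]
[0.715  0.0718 0.03  ]
wristcam in tool [ 0.08420211  0.00013069 -0.12099541] [[-0.   -0.95 -0.33]
 [ 1.   -0.   -0.  ]
 [ 0.   -0.33  0.95]] 376.34068943623305
```

```bash
python3 -c "
from h import *
go([.60,.11,.26],np.radians(-97))"
```

```text
drive [ 24.204 -19.906  -0.262] turn 4.106 q6 -0.12 curyaw -1.263
```

>>> drive_tool(rows=[[1.2,-1,0,0],[2.4,-2,0,0],[3.6,-3,0,0],[4.8,-4,0,0],[6,-5,0,0],[7.2,-6,-0.1,0],[8.4,-7,-0.2,0],[9.6,-7.9,-0.2,0]])

```text
clock: 0.77
position: [0.3435, -0.285, 0.2585]
ee_rot: [-0.0, 0.988, 0.153, 0.0]
contact_force: [1.2, 0.2, 0.1]
width: 0.0854
gripper_force: 0.0
```

>>> drive_tool(rows=[[1.2,-1,0,0],[2.4,-2,0,0],[3.6,-3,0,0],[4.8,-4,0,0],[6,-5,0,0],[7.2,-6,0,0],[8.4,-7,0,0],[9.6,-7.9,0,0]])

```text
clock: 1.43
position: [0.5122, -0.0239, 0.258]
ee_rot: [-0.0, 0.988, 0.154, -0.0]
contact_force: [0.4, -0.1, -0.1]
width: 0.0854
gripper_force: 0.0
```

>>> drive_tool(rows=[[1,-0.8,0,1],[2,-1.6,0,2],[3,-2.4,0,3],[4,-3.2,0,4.1],[5,-4.1,0,4.1],[5,-4.1,0,4.1],[5,-4.1,0,4.1],[5,-4.1,0,4.1]])

```text
clock: 2.1
position: [0.5994, 0.1092, 0.2575]
ee_rot: [0.001, 0.998, -0.06, -0.001]
contact_force: [0.5, -0.2, 0.6]
width: 0.0856
gripper_force: 0.0
```

```bash
python3 - <<'E'
from h import *
go([.60,.11,.26],np.radians(-97))
im,d,c=shot('wrist','w1.png');np.savez('/tmp/w1.npz',im=im,d=d,R=c['R'],t=c['t'])
E
```

```text
drive [ 0.018 -0.035 -0.098] turn 0.013 q6 1.76 curyaw -1.692
```

View pics/w1.png

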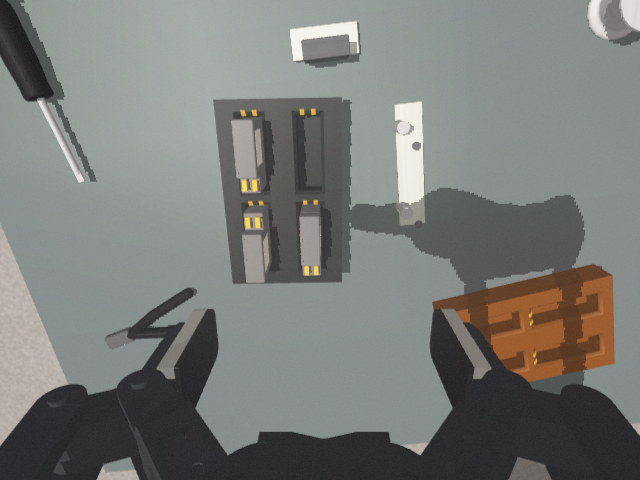

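```bash
cat >> h.py <<'E'
def meas(c,im,P,lo=25,hi=100,box=(180,80,380,300)):
    """carrier pose from dark region at rim height around box in the picture"""
    m=np.zeros(im.shape[:2],np.uint8);x0,y0,x1,y1=box
    k=(im.max(-1)<hi)&(P[...,2]>.022)&(P[...,2]<.042); m[y0:y1,x0:x1]=k[y0:y1,x0:x1]
    n,l,st,_=cv2.connectedComponentsWithStats(m);i=1+np.argmax(st[1:,4])
    cs,_=cv2.findContours((l==i).astype(np.uint8),cv2.RETR_EXTERNAL,cv2.CHAIN_APPROX_NONE)
    q=max(cs,key=len)[:,0];X=np.array([ray(c,u,v,.03)[:2] for u,v in q],np.float32)*1000
    return cv2.minAreaRect(X)
E
python3 - <<'E'
from h import *
z=np.load('/tmp/w1.npz');im,d=z['im'],z['d'];c=eyes.camera_info('wrist');P=cloud(c,d)
r=meas(c,im,P);print(r,cv2.boxPoints(r).round(1))
for p in [(215,99),(342,97),(341,282),(233,283)]: print('corner',ray(c,*p,.03).round(4))
for p in [(403,127),(404,208)]: print('dowel',ray(c,*p,.03).round(4))
for p in [(302,38),(349,35),(304,59),(350,55)]: print('stop',ray(c,*p,.03).round(4))
# packs: light label tops
m=((P[...,2]>.052)&(P[...,2]<.075)&(im.min(-1)>100)).astype(np.uint8);m[290:]=0
n,l,st,_=cv2.connectedComponentsWithStats(m)
for i in range(1,n):
    if st[i,4]<80: continue
    v,u=np.where(l==i);q=np.array([ray(c,a,b,.062)[:2] for a,b in zip(u,v)],np.float32)*1000
    r=cv2.minAreaRect(q);print('pack',st[i],np.round(r[0],1),np.round(r[1],1),round(r[2],2))
E
```

```text
((604.273193359375, 147.36892700195312), (111.3053207397461, 177.46148681640625), 83.8547592163086) [[510.1 101.5]
 [686.5  82.5]
 [698.5 193.2]
 [522.  212.2]]
corner [0.6987 0.1917 0.03  ]
corner [0.6868 0.0816 0.03  ]
corner [0.5096 0.1016 0.03  ]
corner [0.5221 0.2117 0.03  ]
dowel [0.6551 0.0303 0.03  ]
dowel [0.5802 0.0333 0.03  ]
stop [0.7367 0.1097 0.03  ]
stop [0.7341 0.0707 0.03  ]
stop [0.7207 0.1103 0.03  ]
stop [0.719  0.0714 0.03  ]
pack [ 231  119   28   60 1344] [655.9 166.9] [19.9 48. ] 83.85
pack [ 299  216   22   52 1021] [568.5 124.6] [18.3 48.8] 83.87
pack [ 242  234   24   49 1001] [558.8 177.1] [19.8 47.5] 83.81
```

```bash
python3 -c "
from h import *
go([.6479,.1683,.12],np.radians(-96.15))"
```

```text
drive [ 1.646 -2.607  5.51 ] turn -0.138 q6 1.76 curyaw -1.693
```

>>> drive_tool(rows=[[0.8,-1.3,0.5,0],[1.65,-2.6,1.4,-0.14],[1.65,-2.6,2.5,-0.14],[1.65,-2.6,3.6,-0.14],[1.65,-2.6,4.6,-0.14],[1.65,-2.6,5.5,-0.14],[1.65,-2.6,5.5,-0.14],[1.65,-2.6,5.5,-0.14]], grip=42, newtons=60)

```text
clock: 2.82
position: [0.6478, 0.1675, 0.12]
ee_rot: [0.0, 0.999, -0.054, -0.001]
contact_force: [-0.1, 0.5, -0.2]
width: 0.0422
gripper_force: 0.0
```

```bash
python3 - <<'E'
from h import *
go([.6479,.1683,.06],np.radians(-96.15))
im,d,c=shot('wrist','w2.png');P=cloud(c,d)
m=((P[...,2]>.052)&(P[...,2]<.075)&(im.min(-1)>100)).astype(np.uint8)
n,l,st,_=cv2.connectedComponentsWithStats(m)
for i in range(1,n):
    if st[i,4]<200: continue
    v,u=np.where(l==i);q=np.array([ray(c,a,b,.062)[:2] for a,b in zip(u,v)],np.float32)*1000
    r=cv2.minAreaRect(q);print('pack',st[i],np.round(r[0],1),np.round(r[1],1),round(r[2],2))
E
```

```text
drive [ 0.006 -0.033  2.401] turn -0.009 q6 1.83 curyaw -1.679
pack [ 302  211   36   91 3074] [657.5 168.4] [17.9 50.1] 84.03
pack [ 306  367   31   72 2076] [563.8 178.2] [17.9 53.2] 84.27
```

View pics/w2.png

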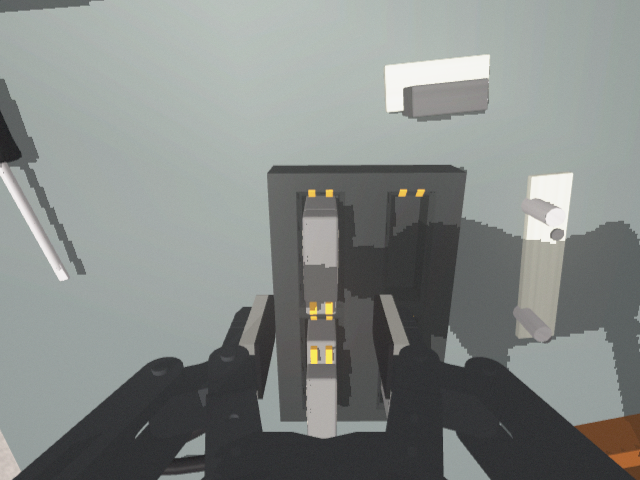

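The slot_2 pack (label at (320,235)) has its contacts at (320,308), the end away from its brass strips at (320,192), so it is reversed. It sits centred between the fingers. Grasping it now.

>>> drive_tool(rows=[[0,-0.05,0.6,0],[0,-0.05,1.2,0],[0,-0.05,1.8,0],[0,-0.05,2.4,0],[0,-0.05,2.4,0],[0,-0.05,2.4,0],[0,-0.05,2.4,0],[0,-0.05,2.4,0]])

```text
clock: 3.53
position: [0.6504, 0.1702, 0.0629]
ee_rot: [-0.0, 0.999, -0.054, 0.002]
contact_force: [0.6, -0.4, -0.5]
width: 0.042
gripper_force: 0.0
```

>>> drive_tool(rows=[[0,0,0,0],[0,0,0,0],[0,0,0,0],[0,0,0,0],[0,0,0,0],[0,0,0,0],[0,0,0,0],[0,0,0,0]], grip=10, newtons=60)

```text
clock: 4.2
position: [0.6496, 0.1702, 0.0619]
ee_rot: [-0.0, 0.999, -0.053, 0.001]
contact_force: [-1.4, 0.1, 5.7]
width: 0.0168
gripper_force: 59.2
```

>>> drive_tool(rows=[[0,0,-0.5,0],[0,0,-1,0],[0,0,-1.5,0],[0,0,-2,0],[0,0,-2.5,0],[0,0,-3,0],[0,0,-3.2,0],[0,0,-3.2,0]])

```text
clock: 4.87
position: [0.6497, 0.1703, 0.1419]
ee_rot: [-0.0, 0.999, -0.053, 0.001]
contact_force: [-0.0, 0.4, -0.8]
width: 0.0166
gripper_force: 58.5
```

>>> drive_tool(rows=[[0,0,0,-1],[0,0,0,-2],[0,0,0,-3],[0,0,0,-4],[0,0,0,-5],[0,0,0,-6],[0,0,0,-7],[0,0,0,-8]])

```text
clock: 5.53
position: [0.6483, 0.1701, 0.1392]
ee_rot: [-0.0, 0.933, 0.36, -0.001]
contact_force: [0.7, 0.2, 0.3]
width: 0.0165
gripper_force: 58.5
```

>>> drive_tool(rows=[[0,0,0,-1],[0,0,0,-2],[0,0,0,-3],[0,0,0,-4],[0,0,0,-5],[0,0,0,-6],[0,0,0,-7],[0,0,0,-8]])

```text
clock: 6.2
position: [0.6482, 0.17, 0.1392]
ee_rot: [-0.001, 0.706, 0.708, -0.001]
contact_force: [0.7, 0.0, -1.0]
width: 0.017
gripper_force: 58.5
```

>>> drive_tool(rows=[[0,0,0,-1],[0,0,0,-2],[0,0,0,-3],[0,0,0,-4],[0,0,0,-5],[0,0,0,-6],[0,0,0,-7],[0,0,0,-8]])

```text
clock: 6.87
position: [0.6483, 0.17, 0.1392]
ee_rot: [-0.001, 0.357, 0.934, -0.001]
contact_force: [-0.4, 0.1, -0.2]
width: 0.0171
gripper_force: 58.5
```

>>> drive_tool(rows=[[0,0,0,-1],[0,0,0,-2],[0,0,0,-3],[0,0,0,-4],[0,0,0,-5],[0,0,0,-6],[0,0,0,-6],[0,0,0,-6]])

```text
clock: 7.53
position: [0.6485, 0.1701, 0.1397]
ee_rot: [-0.001, 0.055, 0.998, -0.0]
contact_force: [-0.3, -0.1, -0.5]
width: 0.0168
gripper_force: 58.5
```

```bash
python3 - <<'E'
from h import *
go([.6479,.1688,.10],np.radians(-96.15))
im,d,c=shot('wrist','w3.png');print(get_state()['position'])
E
```

```text
drive [ 0.013 -0.053  1.586] turn -0.021 q6 -1.31 curyaw 1.461
[0.6485828  0.1700843  0.13989151]
```

View pics/w3.png

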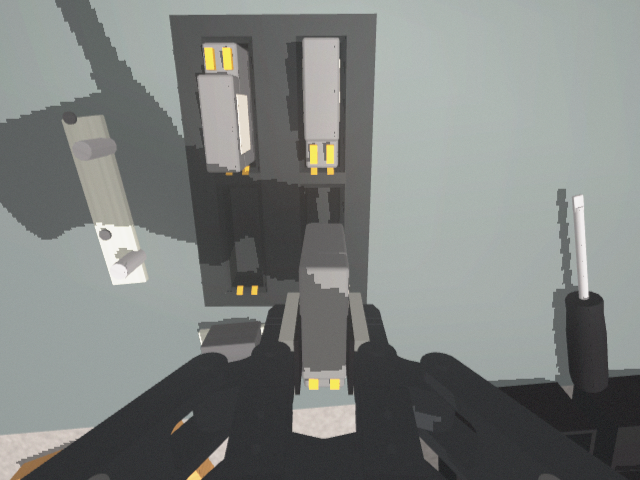

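The held pack at (323,300) now has its contacts at (323,384), the stop side, and the slot_2 mouth is visible ahead of it at (322,195). I'll check how the two line up.

```bash
python3 - <<'E'
from h import *
im=cv2.imread('pics/w3.png')[:,:,::-1];c=eyes.camera_info('wrist')
a,b=ray(c,172,16,.03),ray(c,376,14,.03);l=ray(c,204,306,.03)
print('far corners',a.round(4),b.round(4),'near-left',l.round(4))
y=np.array([.9942,-.107]);x=np.array([-.107,-.9942])
mid=(a+b)[:2]/2; cen=mid+.089*y; print('center est',cen.round(4),'slot2',(cen-.026*x+.041*y).round(4),'ang',np.degrees(np.arctan2(*(b-a)[[0,1]])).round(2))
P=cloud(c,np.array(eyes.get_image('wrist')[1]))
for row in (250,260): print([round(float(v),3) for v in P[row,325]])
for p in [(303,225),(346,225),(302,262),(347,262)]: print('held top',ray(c,*p,.14).round(4))
p,_=tool();print(p)
E
```

```text
far corners [0.511  0.1026 0.03  ] [0.5222 0.2124 0.03  ] near-left [0.6874 0.0821 0.03  ]
center est [0.6051 0.148 ] slot2 [0.6486 0.1694] ang 5.81
[0.619, 0.174, 0.123]
[0.619, 0.174, 0.134]
held top [0.6025 0.1681 0.14  ]
held top [0.6041 0.1825 0.14  ]
held top [0.6159 0.166  0.14  ]
held top [0.6176 0.1816 0.14  ]
[0.64867406 0.17011011 0.14007171]
```

>>> drive_tool(rows=[[0,-0.035,0.4,0],[0,-0.035,0.8,0],[0,-0.035,1.2,0],[0,-0.035,1.6,0],[0,-0.035,2,0],[0,-0.035,2.2,0],[0,-0.035,2.4,0],[0,-0.035,2.6,0]])

```text
clock: 8.3
position: [0.6485, 0.1693, 0.0751]
ee_rot: [-0.001, 0.053, 0.999, -0.0]
contact_force: [-0.7, -0.5, -0.9]
width: 0.0167
gripper_force: 58.6
```

>>> drive_tool(rows=[[0,0,0.1,0],[0,0,0.2,0],[0,0,0.3,0],[0,0,0.4,0],[0,0,0.5,0],[0,0,0.55,0],[0,0,0.55,0],[0,0,0.55,0]])

```text
clock: 8.97
position: [0.6485, 0.1693, 0.0619]
ee_rot: [-0.0, 0.053, 0.999, -0.0]
contact_force: [-3.8, 0.7, 1.3]
width: 0.0171
gripper_force: 58.6
```

>>> drive_tool(rows=[[0,0,0,0],[0,0,0,0],[0,0,0,0],[0,0,0,0],[0,0,0,0],[0,0,-0.5,0],[0,0,-1.3,0],[0,0,-2,0]], grip=42)

```text
clock: 9.63
position: [0.6489, 0.1692, 0.1123]
ee_rot: [-0.0, 0.053, 0.999, -0.0]
contact_force: [1.1, 0.1, -0.0]
width: 0.042
gripper_force: 0.0
```

>>> drive_tool(rows=[[0,0,-1,0],[0,0,-2,0],[0,0,-2.5,0],[0,0,-2.5,0],[0,0,-2.5,0],[0,0,-2.5,0],[0,0,-2.5,0],[0,0,-2.5,0]])

```text
clock: 10.3
position: [0.6482, 0.1692, 0.1728]
ee_rot: [-0.001, 0.053, 0.999, -0.0]
contact_force: [0.4, 1.0, 0.5]
width: 0.0419
gripper_force: 0.0
```

```bash
python3 - <<'E'
from h import *
go([.5614,.1261,.13],np.radians(-96.15))
im,d,c=shot('wrist','w4.png');P=cloud(c,d)
m=((P[...,2]>.052)&(P[...,2]<.075)&(im.min(-1)>90)).astype(np.uint8)
n,l,st,_=cv2.connectedComponentsWithStats(m)
for i in range(1,n):
    if st[i,4]<200: continue
    v,u=np.where(l==i);q=np.array([ray(c,a,b,.062)[:2] for a,b in zip(u,v)],np.float32)*1000
    r=cv2.minAreaRect(q);print('pack',st[i],np.round(r[0],1),np.round(r[1],1),round(r[2],2))
E
```

```text
drive [ 3.262 -2.081  1.724] turn 0.005 q6 -1.31 curyaw 1.464
pack [ 308   48   32   89 2768] [558.5 178.7] [18.1 47.8] 83.07
pack [ 218   80   38   84 2742] [569.2 126.3] [19.8 47.1] 83.84
pack [ 310  193   29   85 2116] [645.6 169.6] [18.1 58.2] 84.55
```

>>> drive_tool(rows=[[0.7,-0.4,0,0],[1.4,-0.9,0,0],[2.1,-1.4,0,0],[2.8,-1.8,0.3,0],[3.26,-2.07,0.8,0],[3.26,-2.07,1.4,0],[3.26,-2.07,1.7,0],[3.26,-2.07,1.7,0]])

```text
clock: 11.02
position: [0.5611, 0.1264, 0.13]
ee_rot: [-0.002, 0.054, 0.999, -0.0]
contact_force: [-0.1, -0.3, 0.3]
width: 0.0417
gripper_force: 0.0
```

>>> drive_tool(rows=[[0,0,0.5,0],[0,0,1,0],[0,0,1.5,0],[0,0,2,0],[0,0,2.5,0],[0,0,2.75,0],[0,0,2.75,0],[0,0,2.75,0]])

```text
clock: 11.68
position: [0.5629, 0.1267, 0.0634]
ee_rot: [0.0, 0.053, 0.999, -0.0]
contact_force: [-0.0, 0.5, -0.1]
width: 0.042
gripper_force: 0.0
```

>>> drive_tool(rows=[[0,0,0,0],[0,0,0,0],[0,0,0,0],[0,0,0,0],[0,0,0,0],[0,0,0,0],[0,0,0,0],[0,0,0,0]], grip=10, newtons=60)

```text
clock: 12.35
position: [0.5633, 0.1266, 0.0643]
ee_rot: [0.001, 0.053, 0.999, 0.0]
contact_force: [0.9, -0.6, 5.0]
width: 0.0169
gripper_force: 59.4
```

>>> drive_tool(rows=[[0,0,-0.5,0],[0,0,-1,0],[0,0,-1.5,0],[0,0,-2,0],[0,0,-2.5,0],[0,0,-3,0],[0,0,-3.2,0],[0,0,-3.2,0]])

```text
clock: 13.02
position: [0.5628, 0.1266, 0.1441]
ee_rot: [0.001, 0.053, 0.999, 0.0]
contact_force: [0.8, -0.8, -2.0]
width: 0.0166
gripper_force: 58.7
```

>>> drive_tool(rows=[[0,0,0,1],[0,0,0,2],[0,0,0,3],[0,0,0,4],[0,0,0,5],[0,0,0,6],[0,0,0,7],[0,0,0,8]])

```text
clock: 13.68
position: [0.5614, 0.1264, 0.1419]
ee_rot: [-0.001, 0.457, 0.889, -0.001]
contact_force: [-0.2, -1.3, -0.9]
width: 0.0166
gripper_force: 58.7
```

>>> drive_tool(rows=[[0,0,0,1],[0,0,0,2],[0,0,0,3],[0,0,0,4],[0,0,0,5],[0,0,0,6],[0,0,0,7],[0,0,0,8]])

```text
clock: 14.35
position: [0.5614, 0.1264, 0.1419]
ee_rot: [-0.001, 0.779, 0.626, -0.001]
contact_force: [-0.6, -0.1, -1.3]
width: 0.0164
gripper_force: 58.7
```

>>> drive_tool(rows=[[0,0,0,1],[0,0,0,2],[0,0,0,3],[0,0,0,4],[0,0,0,5],[0,0,0,6],[0,0,0,7],[0,0,0,8]])

```text
clock: 15.02
position: [0.5614, 0.1264, 0.1418]
ee_rot: [-0.0, 0.967, 0.255, -0.001]
contact_force: [-0.1, -0.5, -1.1]
width: 0.0163
gripper_force: 58.7
```

>>> drive_tool(rows=[[0,0,0,1],[0,0,0,2],[0,0,0,3],[0,0,0,4],[0,0,0,5],[0,0,0,6],[0,0,0,6],[0,0,0,6]])

```text
clock: 15.68
position: [0.5617, 0.1264, 0.1422]
ee_rot: [0.0, 0.999, -0.052, -0.001]
contact_force: [0.4, 0.5, -1.9]
width: 0.0164
gripper_force: 58.7
```

```bash
python3 - <<'E'
from h import *
go([.5614,.1261,.10],np.radians(-96.15))
im,d,c=shot('wrist','w5.png');P=cloud(c,d);print(get_state()['position'])
m=((P[...,2]>.052)&(P[...,2]<.075)&(im.min(-1)>90)).astype(np.uint8)
n,l,st,_=cv2.connectedComponentsWithStats(m)
for i in range(1,n):
    if st[i,4]<200: continue
    v,u=np.where(l==i);q=np.array([ray(c,a,b,.062)[:2] for a,b in zip(u,v)],np.float32)*1000
    r=cv2.minAreaRect(q);print('pack',st[i],np.round(r[0],1),np.round(r[1],1),round(r[2],2))
E
```

```text
drive [-0.007  0.014  1.689] turn 0.029 q6 1.78 curyaw -1.675
[0.56183605 0.12647596 0.14243804]
pack [ 201   72   47   97 3723] [642.2 168.6] [20.1 47.1] 84.08
pack [ 218  228   39   80 2657] [560.2 177. ] [20.2 50.4] 83.98
```

View pics/w5.png

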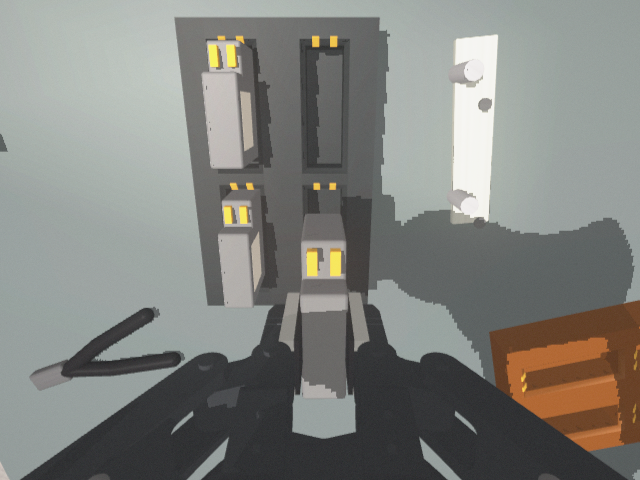

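Slot_2's pack now reads correctly, with its contacts at (223,55) by the strips. The held pack has its contacts at (323,262), towards the stop, and is centred on its slot column. Lowering it.

>>> drive_tool(rows=[[0,0,0.4,0],[0,0,0.8,0],[0,0,1.2,0],[0,0,1.6,0],[0,0,2,0],[0,0,2.2,0],[0,0,2.4,0],[0,0,2.6,0]])

```text
clock: 16.4
position: [0.5611, 0.1266, 0.0775]
ee_rot: [0.0, 0.999, -0.053, -0.001]
contact_force: [-3.5, -0.3, 0.3]
width: 0.0167
gripper_force: 58.8
```

>>> drive_tool(rows=[[0,0,0.1,0],[0,0,0.2,0],[0,0,0.3,0],[0,0,0.4,0],[0,0,0.5,0],[0,0,0.55,0],[0,0,0.58,0],[0,0,0.58,0]])

```text
clock: 17.07
position: [0.5611, 0.1266, 0.0643]
ee_rot: [0.0, 0.999, -0.053, -0.001]
contact_force: [-6.3, 0.6, 5.6]
width: 0.0168
gripper_force: 59.4
```

>>> drive_tool(rows=[[0,0,0,0],[0,0,0,0],[0,0,0,0],[0,0,0,0],[0,0,0,0],[0,0,-0.5,0],[0,0,-1.3,0],[0,0,-2,0]], grip=42)

```text
clock: 17.73
position: [0.5624, 0.1265, 0.1141]
ee_rot: [0.0, 0.999, -0.053, -0.0]
contact_force: [-0.1, -0.2, 0.8]
width: 0.0419
gripper_force: 0.0
```

>>> drive_tool(rows=[[0,0,-1,0],[0,0,-2,0],[0,0,-3,0],[0,0,-4,0],[0,0,-5,0],[0,0,-5.6,0],[0,0,-5.6,0],[0,0,-5.6,0]])

```text
clock: 18.4
position: [0.5628, 0.1265, 0.2543]
ee_rot: [-0.0, 0.999, -0.053, 0.001]
contact_force: [-0.4, 0.5, -0.7]
width: 0.0423
gripper_force: 0.0
```

```bash
python3 - <<'E'
from h import *
im,d,c=shot('wrist','w6.png');P=cloud(c,d);np.savez('/tmp/w6.npz',im=im,d=d,R=c['R'],t=c['t']);print(get_state()['position'])
m=((P[...,2]>.05)&(P[...,2]<.075)&(im.min(-1)>90)).astype(np.uint8);m[300:]=0
n,l,st,_=cv2.connectedComponentsWithStats(m)
for i in range(1,n):
    if st[i,4]<200: continue
    v,u=np.where(l==i);q=np.array([ray(c,a,b,.062)[:2] for a,b in zip(u,v)],np.float32)*1000
    r=cv2.minAreaRect(q);print('pack',st[i],np.round(r[0],1),np.round(r[1],1),round(r[2],2), 'topz',np.median(P[l==i][:,2]).round(4))
m=((im.min(-1)>170)&(P[...,2]<.02)).astype(np.uint8);m[300:]=0
n,l,st,_=cv2.connectedComponentsWithStats(m)
for i in range(1,n):
    if st[i,4]<200: continue
    v,u=np.where(l==i);q=np.array([ray(c,a,b,.006)[:2] for a,b in zip(u,v)],np.float32)*1000
    r=cv2.minAreaRect(q);print('strip',st[i],np.round(r[0],1),np.round(r[1],1),round(r[2],2))
E
```

```text
[0.56201886 0.12643139 0.25293824]
pack [ 246   86   28   63 1514] [642.5 169. ] [19.7 47.2] 84.08 topz 0.0624
pack [ 313  187   22   56 1158] [557.  127.4] [18.  49.6] 83.32 topz 0.0623
pack [ 253  190   25   56 1235] [559.6 177.5] [19.8 49.7] 83.86 topz 0.0623
strip [ 130    0  153  144 9984] [692.9 223.5] [110.4 122.3] 52.35
strip [ 41  50  48  90 546] [679.9 354.6] [80.4  6.8] 10.49
strip [ 414   58   30  134 3056] [615.1  21.5] [ 26.3 120.4] 88.6
strip [   0  189   44  111 2512] [534.7 449.3] [ 45.7 127.9] 68.27
```

View pics/w6.png

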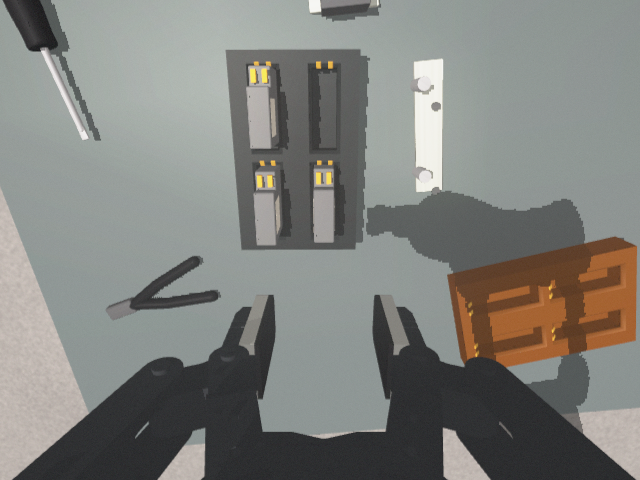

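All three packs show their contacts at the upper (stop) end, at (260,75), (265,180) and (323,178), and all tops are level at 62 mm, so they are seated. Next, push the carrier's left long side with the fingers spread.

```bash
python3 -c "
from h import *
c=eyes.camera_info('wrist')
for p in [(200,260),(218,296),(108,312)]: print('cutters',ray(c,*p,.01).round(3))
for p in [(424,83),(426,174)]: print('dowel',ray(c,*p,.03).round(4))
go([.607,.245,.15],np.radians(-1.4))"
```

```text
cutters [0.506 0.263 0.01 ]
cutters [0.463 0.252 0.01 ]
cutters [0.456 0.377 0.01 ]
dowel [0.6536 0.0308 0.03  ]
dowel [0.5757 0.0306 0.03  ]
drive [ 1.286 -4.909  4.115] turn 14.212 q6 1.78 curyaw -1.678
```

>>> drive_tool(rows=[[0.3,-1.2,0,-1],[0.6,-2.4,0,-2],[0.9,-3.6,0,-3],[1.29,-4.9,0,-4],[1.29,-4.9,0,-5],[1.29,-4.9,0,-6],[1.29,-4.9,0,-7],[1.29,-4.9,0,-8]], grip=70)

```text
clock: 19.12
position: [0.6066, 0.245, 0.2508]
ee_rot: [-0.0, 0.933, 0.36, -0.002]
contact_force: [-0.4, -0.4, -0.4]
width: 0.0698
gripper_force: 0.0
```

>>> drive_tool(rows=[[0,0,0.5,-1],[0,0,1,-2],[0,0,2,-3],[0,0,3,-4],[0,0,4,-5],[0,0,4.1,-6],[0,0,4.1,-7],[0,0,4.1,-7.8]])

```text
clock: 19.78
position: [0.6058, 0.2444, 0.1477]
ee_rot: [-0.001, 0.714, 0.701, -0.003]
contact_force: [-0.8, -0.1, 0.2]
width: 0.0699
gripper_force: 0.0
```

```bash
python3 -c "
from h import *
s=get_state();print(s['position'],s['width']);go([.607,.245,.028],np.radians(-1.4));shot('wrist','w7.png')"
```

```text
[0.60580028 0.24436449 0.14765278] 0.06988681778064124
drive [0.035 0.075 4.786] turn 0.058 q6 0.3 curyaw -0.018
```

View pics/w7.png

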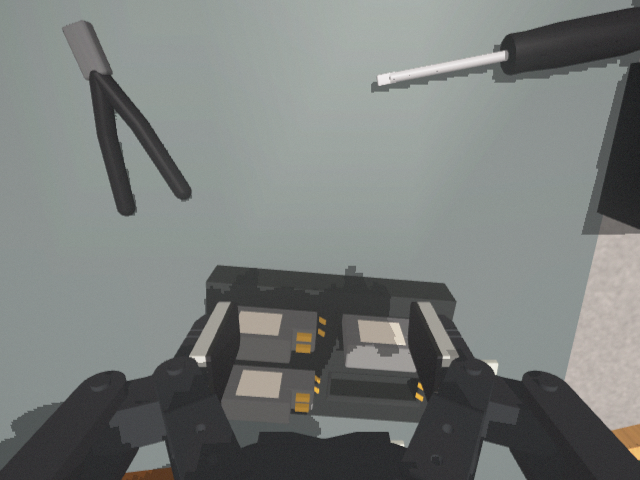

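The way down beside the carrier's left side is clear. The carrier runs from (210,270) to (455,290), and the cutters at (130,150) and the screwdriver at (390,80) are well away. Lowering and pushing in steps.

>>> drive_tool(rows=[[0,0.07,0.7,0.06],[0,0.07,1.4,0.06],[0,0.07,2.2,0.06],[0,0.07,3,0.06],[0,0.07,3.8,0.06],[0,0.07,4.5,0.06],[0,0.07,4.75,0.06],[0,0.07,4.75,0.06]])

```text
clock: 20.5
position: [0.607, 0.2441, 0.0293]
ee_rot: [-0.001, 0.718, 0.696, -0.003]
contact_force: [-0.4, -0.8, -0.2]
width: 0.0703
gripper_force: 0.0
```

>>> drive_tool(rows=[[-0.1,0,0,0],[-0.2,0,0,0],[-0.3,0,0,0],[-0.4,0,0,0],[-0.5,0,0,0],[-0.6,0,0,0],[-0.7,0,0,0],[-0.8,0,0,0]])

```text
clock: 21.17
position: [0.6087, 0.2245, 0.0327]
ee_rot: [0.0, 0.717, 0.697, 0.0]
contact_force: [1.2, -0.3, -0.2]
width: 0.0697
gripper_force: 0.0
```

>>> drive_tool(rows=[[-0.1,0,0,0],[-0.2,0,0,0],[-0.3,0,0,0],[-0.4,0,0,0],[-0.5,0,0,0],[-0.6,0,0,0],[-0.7,0,0,0],[-0.8,0,0,0]])

```text
clock: 21.83
position: [0.6078, 0.205, 0.0325]
ee_rot: [-0.0, 0.717, 0.697, -0.0]
contact_force: [-0.6, 3.8, 0.1]
width: 0.07
gripper_force: 1.9
```

>>> drive_tool(rows=[[-0.1,0,0,0],[-0.2,0,0,0],[-0.3,0,0,0],[-0.4,0,0,0],[-0.5,0,0,0],[-0.6,0,0,0],[-0.7,0,0,0],[-0.8,0,0,0]])

```text
clock: 22.5
position: [0.6076, 0.1846, 0.0325]
ee_rot: [0.0, 0.717, 0.697, 0.0]
contact_force: [0.8, 3.8, -1.0]
width: 0.0701
gripper_force: 1.7
```

>>> drive_tool(rows=[[-0.1,0,0,0],[-0.2,0,0,0],[-0.3,0,0,0],[-0.4,0,0,0],[-0.5,0,0,0],[-0.6,0,0,0],[-0.6,0,0,0],[-0.6,0,0,0]])

```text
clock: 23.17
position: [0.607, 0.1691, 0.0325]
ee_rot: [0.0, 0.717, 0.697, -0.001]
contact_force: [0.5, -0.1, -0.1]
width: 0.0699
gripper_force: 0.3
```

>>> drive_tool(rows=[[-0.04,0,0,0],[-0.08,0,0,0],[-0.12,0,0,0],[-0.16,0,0,0],[-0.2,0,0,0],[-0.2,0,0,0],[-0.2,0,0,0],[-0.2,0,0,0]])

```text
clock: 23.83
position: [0.6069, 0.1647, 0.0325]
ee_rot: [0.0, 0.717, 0.697, -0.0]
contact_force: [-0.6, 2.7, -1.5]
width: 0.07
gripper_force: 1.3
```

>>> drive_tool(rows=[[-0.03,0,0,0],[-0.06,0,0,0],[-0.09,0,0,0],[-0.12,0,0,0],[-0.12,0,0,0],[-0.12,0,0,0],[-0.12,0,0,0],[-0.12,0,0,0]])

```text
clock: 24.5
position: [0.6068, 0.1617, 0.0325]
ee_rot: [0.0, 0.717, 0.697, -0.0]
contact_force: [0.7, 2.3, -0.6]
width: 0.0698
gripper_force: 1.3
```

>>> drive_tool(rows=[[-0.03,0,0,0],[-0.06,0,0,0],[-0.08,0,0,0],[-0.08,0,0,0],[-0.08,0,0,0],[-0.08,0,0,0],[-0.08,0,0,0],[-0.08,0,0,0]])

```text
clock: 25.17
position: [0.6068, 0.1609, 0.0326]
ee_rot: [-0.001, 0.718, 0.697, 0.001]
contact_force: [-0.2, 6.8, -0.6]
width: 0.0702
gripper_force: 3.2
```

>>> drive_tool(rows=[[-0.03,0,0,0],[-0.06,0,0,0],[-0.1,0,0,0],[-0.1,0,0,0],[-0.1,0,0,0],[-0.1,0,0,0],[-0.1,0,0,0],[-0.1,0,0,0]])

```text
clock: 25.83
position: [0.6067, 0.1607, 0.0326]
ee_rot: [-0.002, 0.718, 0.696, 0.002]
contact_force: [-0.2, 13.2, -1.2]
width: 0.0701
gripper_force: 6.4
```

>>> drive_tool(rows=[[0.4,0,0,0],[0.8,0,0,0],[1.2,0,0,0],[1.6,0,-0.5,0],[1.6,0,-1.5,0],[1.6,0,-2.5,0],[1.6,0,-3.5,0],[1.6,0,-4.5,0]])

```text
clock: 26.5
position: [0.6077, 0.1974, 0.1461]
ee_rot: [0.0, 0.717, 0.697, -0.001]
contact_force: [1.0, -0.4, 0.3]
width: 0.0702
gripper_force: 0.0
```

```bash
python3 -c "
from h import *
s=get_state();print(s['position'],s['width']);go([.480,.0955,.15],np.radians(-91.4))"
```

```text
[0.60769066 0.19736455 0.14607165] 0.07016599752118079
drive [-4.221 -4.988 -0.15 ] turn 14.957 q6 0.24 curyaw -0.029
```

>>> drive_tool(rows=[[-1,-1.2,0,1],[-2,-2.4,0,2],[-3,-3.6,0,3],[-4.2,-5,0,4],[-4.2,-5,0,5],[-4.2,-5,0,6],[-4.2,-5,0,7],[-4.2,-5,0,8]], grip=60)

```text
clock: 27.17
position: [0.4797, 0.0956, 0.1454]
ee_rot: [0.001, 0.94, 0.342, 0.0]
contact_force: [0.5, -0.4, 0.3]
width: 0.0598
gripper_force: 0.0
```

>>> drive_tool(rows=[[0,0,0,1],[0,0,0,2],[0,0,0,3],[0,0,0,4],[0,0,0,5],[0,0,0,6],[0,0,0,6.95],[0,0,0,6.95]])

```text
clock: 27.83
position: [0.4798, 0.096, 0.1452]
ee_rot: [0.001, 1.0, -0.013, 0.0]
contact_force: [-0.3, -0.5, -0.4]
width: 0.0599
gripper_force: 0.0
```

```bash
python3 -c "
from h import *
s=get_state();print(s['position'],s['width']);go([.480,.0955,.03],np.radians(-91.4));shot('wrist','w8.png')"
```

```text
[0.47984071 0.09595585 0.14515516] 0.05994206873107871
drive [0.006 0.013 4.606] turn -0.009 q6 1.65 curyaw -1.596
```

View pics/w8.png

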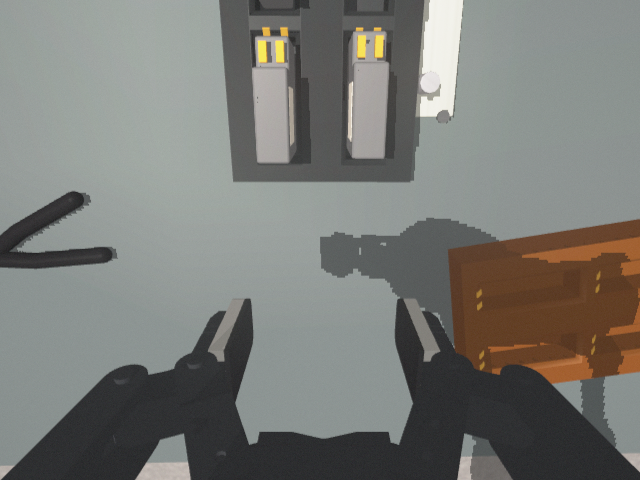

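The carrier lies square against the dowel at (430,82), its near end is at row 181, and the brown tray (x > 450) is clear of the fingers. Lower and push towards the stop.

>>> drive_tool(rows=[[0,0,0.7,0],[0,0,1.4,0],[0,0,2.2,0],[0,0,3,0],[0,0,3.8,0],[0,0,4.5,0],[0,0,4.6,0],[0,0,4.6,0]])

```text
clock: 28.55
position: [0.4791, 0.096, 0.0292]
ee_rot: [0.0, 1.0, -0.011, -0.001]
contact_force: [1.6, -0.6, 0.0]
width: 0.0602
gripper_force: 0.0
```

>>> drive_tool(rows=[[0.15,0,0,0],[0.3,0,0,0],[0.45,0,0,0],[0.6,0,0,0],[0.75,0,0,0],[0.9,0,0,0],[1.05,0,0,0],[1.2,0,0,0]])

```text
clock: 29.22
position: [0.5076, 0.0952, 0.0298]
ee_rot: [0.0, 1.0, -0.012, -0.003]
contact_force: [-8.4, -0.3, 6.3]
width: 0.0601
gripper_force: 4.0
```

>>> drive_tool(rows=[[0.08,0,0,0],[0.16,0,0,0],[0.24,0,0,0],[0.32,0,0,0],[0.4,0,0,0],[0.48,0,0,0],[0.56,0,0,0],[0.56,0,0,0]])

```text
clock: 29.88
position: [0.5206, 0.095, 0.0294]
ee_rot: [0.0, 1.0, -0.012, -0.004]
contact_force: [-6.0, -0.2, 3.0]
width: 0.06
gripper_force: 2.9
```

>>> drive_tool(rows=[[0.06,0,0,0],[0.12,0,0,0],[0.18,0,0,0],[0.24,0,0,0],[0.24,0,0,0],[0.24,0,0,0],[0.24,0,0,0],[0.24,0,0,0]])

```text
clock: 30.55
position: [0.5265, 0.0948, 0.0294]
ee_rot: [0.0, 1.0, -0.012, -0.004]
contact_force: [-5.5, 0.7, 3.1]
width: 0.0601
gripper_force: 2.7
```

>>> drive_tool(rows=[[0.04,0,0,0],[0.08,0,0,0],[0.12,0,0,0],[0.12,0,0,0],[0.12,0,0,0],[0.12,0,0,0],[0.12,0,0,0],[0.12,0,0,0]])

```text
clock: 31.22
position: [0.5293, 0.0948, 0.0294]
ee_rot: [0.0, 1.0, -0.012, -0.004]
contact_force: [-5.7, -0.1, 2.9]
width: 0.0596
gripper_force: 2.8
```

>>> drive_tool(rows=[[0.04,0,0,0],[0.08,0,0,0],[0.12,0,0,0],[0.12,0,0,0],[0.12,0,0,0],[0.12,0,0,0],[0.12,0,0,0],[0.12,0,0,0]])

```text
clock: 31.88
position: [0.5303, 0.0948, 0.0293]
ee_rot: [0.0, 1.0, -0.012, -0.006]
contact_force: [-9.4, 0.3, 7.1]
width: 0.0597
gripper_force: 4.6
```

>>> drive_tool(rows=[[0.03,0,0,0],[0.06,0,0,0],[0.08,0,0,0],[0.08,0,0,0],[0.08,0,0,0],[0.08,0,0,0],[0.08,0,0,0],[0.08,0,0,0]])

```text
clock: 32.55
position: [0.5304, 0.0948, 0.0293]
ee_rot: [0.0, 1.0, -0.012, -0.008]
contact_force: [-11.2, 0.3, 9.8]
width: 0.06
gripper_force: 6.3
```

>>> drive_tool(rows=[[0.05,0,0,0],[0.1,0,0,0],[0.1,0,0,0],[0.1,0,0,0],[-0.3,0,0,0],[-0.7,0,0,0],[-1,0,-1,0],[-1,0,-2.5,0]])

```text
clock: 33.22
position: [0.5081, 0.0951, 0.0898]
ee_rot: [0.0, 1.0, -0.012, -0.005]
contact_force: [1.0, 0.2, -0.4]
width: 0.0602
gripper_force: 0.0
```

>>> drive_tool(rows=[[0,0,-1.5,0],[0.5,0,-3,0],[1.5,0,-4.5,0],[2.5,0,-6,0],[3,0,-7,0],[3,0,-7,0],[3,0,-7,0],[3,0,-7,0]])

```text
clock: 33.88
position: [0.587, 0.0934, 0.2666]
ee_rot: [0.0, 1.0, -0.012, -0.001]
contact_force: [-0.1, -0.5, -1.0]
width: 0.06
gripper_force: 0.0
```

```bash
python3 - <<'E'
from h import *
im,d,c=shot('wrist','w9.png');P=cloud(c,d);np.savez('/tmp/w9.npz',im=im,d=d);print(get_state()['position'])
r=meas(c,im,P,box=(180,0,420,330));print(r)
for q in cv2.boxPoints(r): print('corner',q.round(1),np.round(proj(c,[q[0]/1000,q[1]/1000,.03])))
go([.633,.19,.15],np.radians(-1.4))
E
```

```text
[0.58637191 0.0934702  0.265917  ]
((630.68310546875, 93.27554321289062), (111.64604187011719, 178.34059143066406), 88.46278381347656)
corner [540.   39.9] [378. 240.]
corner [718.3  35.1] [388.  44.]
corner [721.3 146.7] [257.  44.]
corner [543.  151.5] [267. 240.]
drive [ 1.786 -3.906  4.63 ] turn -14.997 q6 1.64 curyaw -1.595
```

View pics/w9.png

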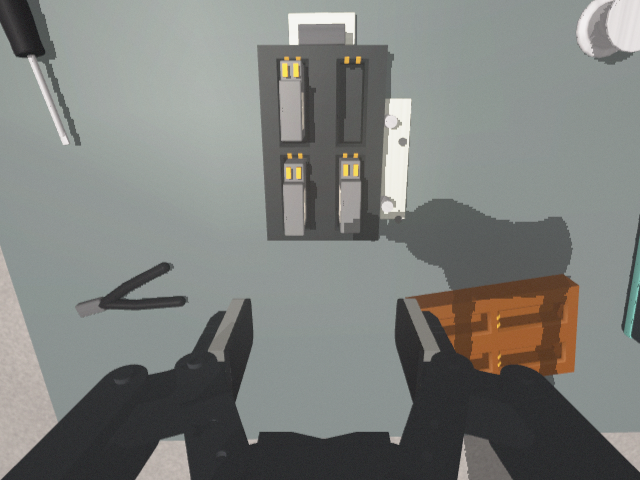

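The carrier now sits against the stop (326,40) and both dowels, (392,121) and (388,206), with its pose at (630.7, 93.3) mm and -1.5°. One last side press for certainty, then the knob.

>>> drive_tool(rows=[[0.3,-1.2,0,-1],[0.6,-2.4,0,-2],[0.9,-3.5,0,-3],[1.1,-4.2,0,-4],[1.1,-4.2,0,-5],[1.1,-4.2,0,-6],[1.1,-4.2,0,-7],[1.1,-4.2,0,-8]], grip=70)

```text
clock: 34.6
position: [0.6162, 0.1979, 0.2652]
ee_rot: [-0.0, 0.917, 0.398, -0.002]
contact_force: [-1.5, 0.3, 0.3]
width: 0.0698
gripper_force: 0.0
```

>>> drive_tool(rows=[[0,0,1,-1],[0,0,2,-2],[0,0,3,-3],[0,0,4,-4],[0,0,4.6,-5],[0,0,4.6,-6],[0,0,4.6,-7],[0,0,4.6,-7]])

```text
clock: 35.27
position: [0.6157, 0.1974, 0.1501]
ee_rot: [-0.001, 0.715, 0.699, -0.002]
contact_force: [0.9, 0.2, -0.0]
width: 0.0698
gripper_force: 0.0
```

```bash
python3 -c "
from h import *
s=get_state();print(s['position'],s['width']);go([.615,.190,.033],np.radians(-1.5))"
```

```text
[0.61573437 0.19743698 0.15009514] 0.06981227678874094
drive [-0.292 -0.     4.684] turn 0.036 q6 0.23 curyaw -0.022
```

>>> drive_tool(rows=[[0,0,0.8,0],[0,0,1.6,0],[0,0,2.4,0],[0,0,3.2,0],[0,0,4,0],[0,0,4.6,0],[0,0,4.7,0],[0,0,4.7,0]])

```text
clock: 35.93
position: [0.6161, 0.1975, 0.0334]
ee_rot: [-0.001, 0.716, 0.698, -0.002]
contact_force: [-0.5, -0.1, -0.5]
width: 0.07
gripper_force: 0.0
```

>>> drive_tool(rows=[[-0.2,0,0,0],[-0.4,0,0,0],[-0.6,0,0,0],[-0.8,0,0,0],[-1,0,0,0],[-1.15,0,0,0],[-1.3,0,0,0],[-1.35,0,0,0]])

```text
clock: 36.6
position: [0.617, 0.1633, 0.0351]
ee_rot: [0.0, 0.716, 0.698, -0.0]
contact_force: [-0.2, -1.3, 0.4]
width: 0.0701
gripper_force: 0.0
```

>>> drive_tool(rows=[[-0.04,0,0,0],[-0.08,0,0,0],[-0.12,0,0,0],[-0.16,0,0,0],[-0.16,0,0,0],[-0.16,0,0,0],[-0.16,0,0,0],[-0.16,0,0,0]])

```text
clock: 37.27
position: [0.6169, 0.1608, 0.035]
ee_rot: [-0.0, 0.716, 0.698, 0.0]
contact_force: [-0.0, 3.8, -0.6]
width: 0.0701
gripper_force: 2.1
```

>>> drive_tool(rows=[[-0.04,0,0,0],[-0.08,0,0,0],[-0.12,0,0,0],[-0.12,0,0,0],[-0.12,0,0,0],[-0.12,0,0,0],[-0.12,0,0,0],[-0.12,0,0,0]])

```text
clock: 37.93
position: [0.6168, 0.1602, 0.035]
ee_rot: [-0.002, 0.716, 0.698, 0.002]
contact_force: [0.8, 12.3, -1.2]
width: 0.07
gripper_force: 5.9
```

>>> drive_tool(rows=[[0.4,0,0,0],[0.8,0,0,0],[1.2,0,0,0],[1.6,0,-0.5,0],[1.6,0,-1.5,0],[1.6,0,-2.5,0],[1.6,0,-3.5,0],[1.6,0,-4.7,0]])

```text
clock: 38.6
position: [0.617, 0.197, 0.1526]
ee_rot: [-0.0, 0.715, 0.699, -0.001]
contact_force: [0.2, -0.6, -0.6]
width: 0.0702
gripper_force: 0.0
```

```bash
python3 - <<'E'
from h import *
go([.47,-.20,.20])
im,d,c=shot('top','t2.png')
P=cloud(c,d)
print('knob area',P[297,470].round(3))
# tester top: dark, z~.06
m=((P[...,2]>.05)&(P[...,2]<.075)&(im.max(-1)<80)).astype(np.uint8);m[:240]=0;m[340:]=0;m[:,:415]=0;m[:,520:]=0
cs,_=cv2.findContours(m,cv2.RETR_EXTERNAL,cv2.CHAIN_APPROX_NONE);q=max(cs,key=len)[:,0]
r=cv2.minAreaRect(np.array([ray(c,u,v,.06)[:2] for u,v in q],np.float32)*1000);print(r)
cv2.imwrite('pics/kn.png',cv2.resize(im[250:335,425:512],None,fx=6,fy=6,interpolation=cv2.INTER_CUBIC)[:,:,::-1])
r=meas(c,im,P,box=(250,190,330,300));print('carrier',r)
E
```

```text
drive [-16.016  -5.507  -1.853] turn 0 q6 0.23 curyaw -0.024
knob area [ 0.468 -0.32   0.09 ]
((489.16180419921875, -323.6751403808594), (148.48675537109375, 160.75502014160156), 5.337682247161865)
carrier ((634.6994018554688, 94.79218292236328), (113.11393737792969, 189.41184997558594), 89.11693572998047)
```

View pics/kn.png

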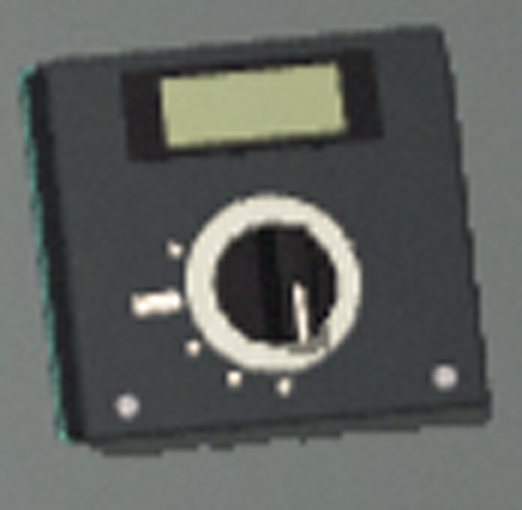

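The line on the knob points down towards the dot at (285,387), so it is at setting 0 with the bar along the tester's x. The long bar, at (155,302), is 1.5 rad clockwise.

```bash
python3 -c "
from h import *
go([.4693,-.3255,.20])"
```

```text
drive [-21.067  -5.55   -1.675] turn 0 q6 0.23 curyaw -0.024
```

>>> drive_tool(rows=[[-1.3,-0.3,-1,0],[-2.7,-0.7,-1.7,0],[-4,-1,-1.7,0],[-5.4,-1.4,-1.7,0],[-6.7,-1.7,-1.7,0],[-8,-2.1,-1.7,0],[-9.3,-2.5,-1.7,0],[-10.6,-2.8,-1.7,0]], grip=50)

```text
clock: 39.32
position: [0.5403, -0.0676, 0.1952]
ee_rot: [0.0, 0.715, 0.699, -0.001]
contact_force: [0.2, -0.1, -1.0]
width: 0.0505
gripper_force: 0.0
```

>>> drive_tool(rows=[[-1.3,-0.3,0,0],[-2.7,-0.7,0,0],[-4,-1,0,0],[-5.4,-1.4,0,0],[-6.7,-1.7,0,0],[-8,-2.1,0,0],[-9.3,-2.5,0,0],[-10.45,-2.75,0,0]])

```text
clock: 39.98
position: [0.4651, -0.3277, 0.1951]
ee_rot: [0.0, 0.716, 0.698, -0.001]
contact_force: [-0.0, 0.5, 0.1]
width: 0.0501
gripper_force: 0.0
```

>>> drive_tool(rows=[[0,0,0,1],[0,0,0,2],[0,0,0,3],[0,0,0,4],[0,0,0,5],[0,0,0,6],[0,0,0,7],[0,0,0,8]])

```text
clock: 40.65
position: [0.4663, -0.3258, 0.195]
ee_rot: [0.0, 0.939, 0.345, -0.001]
contact_force: [0.6, 0.3, 0.4]
width: 0.0498
gripper_force: 0.0
```

>>> drive_tool(rows=[[0,0,0,1],[0,0,0,2],[0,0,0,3],[0,0,0,4],[0,0,0,5],[0,0,0,5.9],[0,0,0,5.9],[0,0,0,5.9]])

```text
clock: 41.32
position: [0.4663, -0.3257, 0.195]
ee_rot: [0.0, 0.999, 0.047, -0.0]
contact_force: [0.0, -0.2, 0.2]
width: 0.0499
gripper_force: 0.0
```

```bash
python3 - <<'E'
from h import *
s=get_state();print(s['clock'],s['position'])
go([.4693,-.3255,.14],np.radians(-84.7))
im,d,c=shot('wrist','w10.png');np.savez('/tmp/w10.npz',im=im,d=d);P=cloud(c,d)
im2,d2,c2=shot('top');print('carrier',meas(c2,im2,cloud(c2,d2),box=(250,190,330,300)))
E
```

```text
41.3167 [ 0.46634936 -0.32573117  0.19501632]
drive [1.200e-01 1.000e-03 2.201e+00] turn 0.011 q6 0.75 curyaw -1.477
carrier ((634.742431640625, 94.5313720703125), (111.89696502685547, 189.5615234375), 88.74254608154297)
```

View pics/w10.png

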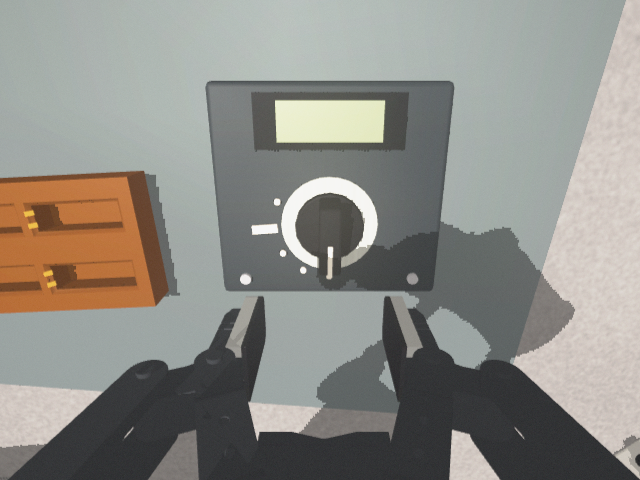

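```bash
python3 - <<'E'
from h import *
c=eyes.camera_info('wrist')
z=np.load('/tmp/w10.npz');P=cloud(c,z['d'])
for p in [(330,225),(330,245),(330,200)]: print(P[p[1],p[0]].round(4))
a=ray(c,281,222,.062);b=ray(c,378,222,.062);print('ring mid',((a+b)/2).round(4),'dia',np.linalg.norm(a-b).round(4))
print('bar top end',ray(c,329,275,.1).round(4), ray(c,329,198,.1).round(4))
l,r=ray(c,207,82,.06),ray(c,453,82,.06);l2,r2=ray(c,225,290,.06),ray(c,434,290,.06)
print('tester',((l+r+l2+r2)/4).round(4),np.degrees(np.arctan2(*((l+r-l2-r2)[[1,0]]))).round(2))
E
```

```text
[ 0.4827 -0.3281  0.1012]
[ 0.4697 -0.3294  0.1005]
[ 0.4922 -0.3276  0.0776]
ring mid [ 0.4725 -0.3294  0.062 ] dia 0.0685
bar top end [ 0.4493 -0.3308  0.1   ] [ 0.4988 -0.326   0.1   ]
tester [ 0.4911 -0.3278  0.06  ] 5.46
```

>>> drive_tool(rows=[[0.2,0.15,0.6,0],[0.2,0.15,1.2,0],[0.2,0.15,1.9,0],[0.2,0.15,2.6,0],[0.2,0.15,3.2,0],[0.2,0.15,3.7,0],[0.2,0.15,3.92,0],[0.2,0.15,3.92,0]])

```text
clock: 42.08
position: [0.471, -0.3284, 0.0957]
ee_rot: [-0.001, 0.999, 0.046, -0.001]
contact_force: [-0.1, -0.1, 0.2]
width: 0.0499
gripper_force: 0.0
```

>>> drive_tool(rows=[[0,0,0,0],[0,0,0,0],[0,0,0,0],[0,0,0,0],[0,0,0,0],[0,0,0,0],[0,0,0,0],[0,0,0,0]], grip=6, newtons=40)

```text
clock: 42.75
position: [0.4722, -0.3291, 0.0982]
ee_rot: [0.001, 0.999, 0.045, 0.001]
contact_force: [1.0, 2.1, 6.4]
width: 0.0133
gripper_force: 40.6
```

Gripped (13.3 mm, with small side forces). The carrier hasn't moved, so I'll turn 86° clockwise.

>>> drive_tool(rows=[[0,0,0,0.9],[0,0,0,1.8],[0,0,0,2.7],[0,0,0,3.6],[0,0,0,4.5],[0,0,0,5.4],[0,0,0,6.3],[0,0,0,7.2]])

```text
clock: 43.42
position: [0.4718, -0.3303, 0.0982]
ee_rot: [0.001, 0.945, -0.327, 0.001]
contact_force: [-2.0, -1.2, 5.7]
width: 0.0129
gripper_force: 40.5
```

>>> drive_tool(rows=[[0,0,0,0.9],[0,0,0,1.8],[0,0,0,2.7],[0,0,0,3.6],[0,0,0,4.5],[0,0,0,5.4],[0,0,0,6.3],[0,0,0,7.2]])

```text
clock: 44.08
position: [0.4708, -0.3309, 0.0982]
ee_rot: [0.002, 0.758, -0.652, 0.001]
contact_force: [-3.3, -2.2, 6.6]
width: 0.0136
gripper_force: 40.6
```

```bash
python3 -c "
from h import *
go([.4715,-.329,.097],np.radians(-84.6)-1.5)
s=get_state();print(s['moment'],s['contact_force'])"
```

```text
drive [-0.069 -0.041  0.048] turn -0.137 q6 2.26 curyaw -2.991
[-0.50301068  0.83797999  0.11345258] [-3.33258007 -2.23229029  6.63011283]
```

>>> drive_tool(rows=[[0,0,0,0],[0,0,0,0],[0,0,0,0],[0,0,0,0],[0,0,0,0],[0,0,-0.5,0],[0,0,-1.3,0],[0,0,-2,0]], grip=50)

```text
clock: 44.75
position: [0.4716, -0.3286, 0.1472]
ee_rot: [-0.0, 0.76, -0.65, -0.001]
contact_force: [1.4, -0.6, -0.5]
width: 0.0503
gripper_force: 0.0
```

>>> drive_tool(rows=[[0,0,-1,0],[0,0,-2,0],[0,0,-3,0],[0,0,-4,0],[0,0,-4.5,0],[0,0,-4.5,0],[0,0,-4.5,0],[0,0,-4.5,0]])

```text
clock: 45.42
position: [0.4711, -0.3284, 0.2582]
ee_rot: [-0.0, 0.759, -0.651, -0.001]
contact_force: [-0.8, -0.1, 0.3]
width: 0.0501
gripper_force: 0.0
```

```bash
python3 - <<'E'
from h import *
im,d,c=shot('wrist');im2,d2,c2=shot('top');print('carrier',meas(c2,im2,cloud(c2,d2),box=(250,190,330,300)))
o=np.zeros((480,780,3),np.uint8);o[:320,:426]=cv2.resize(im,(426,320))
o[:,430:]=cv2.resize(im2[170:290,240:327],(350,480),interpolation=cv2.INTER_CUBIC)
cv2.imwrite('pics/f.png',o[:,:,::-1])
E
```

```text
carrier ((634.772705078125, 94.56317138671875), (111.83203887939453, 189.50245666503906), 88.74254608154297)
```

View pics/f.png

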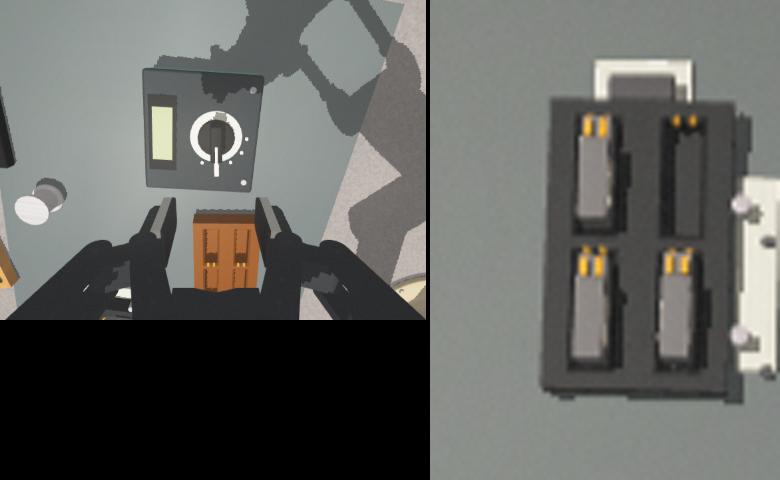

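The knob line points at the long bar, (216,165), between the dots on either side. The carrier is home against both dowels and the stop, with all contacts at the strip end. Handing in.

```bash
python3 -c "
from h import *
print(order.sign_off())"
```

```text
the job is handed in; nothing more can be done
None
```

The job is handed in, but the sign-off gave no verdict: both reversed packs were turned and reseated, the carrier was pushed home on both dowels and the stop, and the selector was turned to the test position.

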